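# Clear the feed jam and index the dial

## Task

A round brass cap has stuck half-way out of the feed lane into a pocket of the hand-turned dial and stops it from turning. Push that cap back up the lane until it is wholly clear of the dial's sweep, then turn the dial by its black knob clockwise (seen from above) to the next click, with a pocket squarely in front of the lane, and let go. The caps must stay standing in the lane, and the gauge, tray and valve body must not be knocked.

Things in the scene. Friction and masses are not known exactly. Their poses are not given: they have to be found in the camera images.
- indexer: Hand-turned indexing table fixed to the bench: grey base plate on pillars, its top face 56 mm up, with a flat aluminium dial, a feed lane and a dial indicator. Origin: on the bench, on the dial's upright axis; z up, +y along the feed lane away from the dial, -y to the outlet. A steel guide 10 mm high runs round the dial's +x side.
- hub (a point): Top of the dial's hub, on its axis, 87 mm above the bench. The dial is 12 mm thick, top face 71 mm above the bench, 200 mm across its tooth tips; six pockets 60 degrees apart, 46 mm wide inside, flaring to 78 mm at the rim, with teeth about 24 mm wide between them.
- dial (a joint): Dial angle, rad, growing clockwise seen from above. Clicks (spring-ball detents) every 1.047, each with a pocket square to the lane: the last at 0, the next at 1.047. It starts a little past 0. Within about 3 degrees of a click it is drawn in and held; between clicks it stays where left. At the knob: about 6 N out of a click, 1 N elsewhere.
- knob_grip (a point): Middle of the dial's black hand knob: an upright round handle 26 mm across, 58 mm tall, revolving freely on its pin, on a tooth 72 mm from the dial's axis, on the robot's side. The point is on the knob's axis, 105 mm above the bench, 24 mm below the knob's top. Its axes turn with the knob: use its position only.
- lane_mouth (a point): Middle of the feed lane's mouth, on the base plate (56 mm above the bench), 100 mm from the dial's axis. The lane runs from here along the indexer's +y for 185 mm to an end stop, between two straight steel rails 50 mm apart and 10 mm high (tops 66 mm above the bench).
- jam_cap_center (a point): Centre (half-way up) of the stuck cap: solid round brass, 44 mm across, 38 mm tall, about 0.2 kg, standing on the base plate (top 94 mm above the bench) in the lane's mouth, partly in a pocket. It slides along the lane. It is clear of the dial when its centre is over 122 mm from the dial's axis.
- cap2_center (a point): Centre (half-way up) of the next waiting cap in the lane, same kind; it and the third may be pushed along the lane by the first.
- cap3_center (a point): Centre (half-way up) of the last waiting cap in the lane, same kind.
- gauge: Dial indicator in its bracket, fixed on the base plate outside the dial: it lies 110 to 195 mm out along this body's +x, 28 mm to either side, up to 93 mm above the bench, its thin stem reaching in to 82 mm. Origin: on the dial's axis, 56 mm above the bench. Not to be knocked.
- tray: White plastic tray, 150 x 120 x 36 mm, with checked caps, at the outlet (-y) end of the indexer, one edge under its base plate. Origin: centre of its underside. Leave alone.
- valve: Brass valve body standing upright, 60 mm across (a short side port makes it 48 mm on one side), 116 mm tall, in the corner between the lane and the base plate's +x part. Origin: centre of its underside. Leave alone.
Mind the look-alikes: they are no part of the job. What is shaped like the part that bears jam_cap_center but pink is not meant. What is shaped like the part that bears cap3_center but pink or turquoise is not meant.

How it is judged:
On the way, in this order (a step that is already met when the one before it is completed fails the run):
1. the stuck cap is back in the lane, clear of the dial's sweep (y of jam_cap_center in the frame of indexer above 0.122 m), for 0.2 s.
2. the dial is at the next click (value of joint dial between 1.012 and 1.082 rad), for 0.2 s.
At the end, for the whole second after the job is handed in: The dial rests within 2 degrees of the next click, 60 degrees past the last. All three caps stand upright and still between the lane's rails, short of its end stop, centres more than 122 mm from the dial's axis, so clear of the dial (all of step 2 and y of jam_cap_center in the frame of indexer between 0.122 and 0.27 m and x of jam_cap_center in the frame of indexer between -0.005 and 0.005 m and z of jam_cap_center in the frame of indexer between 0.071 and 0.079 m and angle between each of jam_cap_center, cap2_center, cap3_center's own z axis and vertical below 0.1 rad and y of cap2_center in the frame of indexer between 0.122 and 0.27 m and x of cap2_center in the frame of indexer between -0.005 and 0.005 m and z of cap2_center in the frame of indexer between 0.071 and 0.079 m and y of cap3_center in the frame of indexer between 0.122 and 0.27 m and x of cap3_center in the frame of indexer between -0.005 and 0.005 m and z of cap3_center in the frame of indexer between 0.071 and 0.079 m); the robot touches nothing.
It fails at once if the gauge is knocked (contact force between any of the fingers, the arm and gauge above 5 N).
It fails at once if the tray or the valve body is shifted by more than 30 mm (distance of any of tray, valve from where it was at the start of the episode above 0.03 m).
It fails at once if a cap is tipped over (angle between any of jam_cap_center, cap2_center, cap3_center's own z axis and vertical above 0.6 rad).
It also fails if it takes over 45 s, if anything falls off the work surface, if the arm or the gripper's body presses on something with over 40 N, if the wrist force passes 120 N, or if a joint passes its speed limit or range.

## Robot

A 6-joint arm with a two-finger parallel gripper is mounted at the origin on the work surface. World frame = base frame: x ahead of the robot, y to its left, z up, the work surface at z = 0. Lengths are in m, angles in rad, forces in N, time in s.
With the tool pointing down it reaches from about 0.375 to 0.925 m from the base axis. Payload 5.7 kg.
Tool frame: the origin (TCP) lies at the very end of the fingers, on their centre line; the grasp point (between the pads) lies bot.pinch_z behind it (bot.pinch_z is the distance from the TCP to the grasp point, in m); z points along the fingers, y is the line along which they close (so a half turn about z gives the same grasp; the last joint's range is limited). The gripper opens to 88 mm and grips with 3 to 60 N. Pads are 20 mm wide; open, the fingers measure 115 mm over their backs; the gripper's body (75 mm by 178 mm) begins 61 mm behind the grasp point.
Start: joints at [1.041, 0.359, 1.51, -0, 1.272, -0.115], TCP at [0.242, 0.549, 0.223] pointing down, gripper open.
Joint ranges: [-2.97, 2.97], [-1.01, 2.36], [0.21, 2.38], [-0.96, 4.11], [0.2, 2.71], [-2.98, 2.98]. Speed limits (rad/s): [2.39, 2.39, 3.14, 3.14, 3.14, 3.14].

## Interface

Orientations are given as a 3x3 rotation matrix whose columns are the frame's x, y, z axes.
In Python, from plant import bot gives the robot as it stands.
- The arm moves only by the shell command python3 -m pendant 'ROWS' [FORCE]. ROWS is JSON, a list of rows, each a list of 3 entries, a list of its own where there are three numbers: the shift along the tool's x, y, z in units of 25 mm (1.0 is 25 mm), then the turn, a rotation vector about the tool's x, y, z in units of 5 degrees (1.0 is 5 degrees), then the opening, from 0 (shut) to 1 (fully open). In form: [[[x, y, z], [wx, wy, wz], jaw], ...]. A call has 1 to 12 rows; each row is the pose to reach, as a shift and turn from the pose commanded when the call began, along the tool's axes at that moment; what a row does not reach only later rows make up. A row lasts 1/12 s, in which the tool goes at most 41.7 mm and 7.16 degrees, less where a joint would pass 70% of its speed; a pose out of reach is approached as far as the arm can. A call with a gripper value outside its range is refused whole. The fingers move at their own pace and stop on an object; FORCE is the grip in N (left out, the last holds). Time passes only in rows, so rows that repeat a pose let the fingers close. It gives the time, the measured TCP pose, the force, the opening and the grip force at its end, in the units of the state.
- bot.observe(): the state, without advancing time (a new reading comes with each control period).
- bot.snapshot(name): name is "scene" or "top" or "wrist"; returns a dict with "pixels" (420x560x3 uint8, red, green, blue), "depth" (420x560 float32, m along the optical axis (not along the pixel's ray), 0 where there is no reading), "fx", "fy", "cx", "cy" (pixels), "D" ([k1, k2, p1, p2, k3] as OpenCV has them; the pictures are not rectified), "R" (3x3) and "t" (3): a world point X has camera coordinates R X + t. Camera axes: x right, y down, z forward; pixel columns grow to the right and rows downward; lengths in m; the calibration is good to about 2 mm. A picture is of the moment at which its call begins.
- bot.sign_off(): hands the job in; it is judged then, once.
The state is a dict: "t": time; "joints": joint angles; "joint_vel": joint speeds; "joint_torque": joint torques, N m; "tcp_pos": TCP position; "tcp_rot": TCP orientation; "wrist_force": force on the tool from outside, world axes, zero at the start; "wrist_torque": the same for the moment, N m; "opening": finger opening in m; "grasp_force": force on a finger pad.
Only numpy, scipy, OpenCV 4.12 (cv2) and the standard library are available. Lean on these libraries where they do the work, as an engineer would, in place of code of your own. Each camera call takes 0.05 s, during which the arm holds its last target. There are 200 camera calls.

## Working session

There is one attempt and no reset: what is moved stays moved. The work goes in short steps, Python scripts to look and compute and a shell command to move; the robot and the scene stay as the last step left them, time stands still between calls to the robot, and variables do not carry over. Pictures are saved under pics/ and viewed, at most 10 in all, crops included, and the job is handed in when it is done.

```bash
mkdir -p pics; cat > h.py <<'E'
import numpy as np,cv2
from plant import bot
def ray(s,u,v):
    K=np.array([[s["fx"],0,s["cx"]],[0,s["fy"],s["cy"]],[0,0,1]])
    p=cv2.undistortPoints(np.array([[[u,v]]],float),K,np.array(s["D"]))[0,0]
    R=np.array(s["R"]);t=np.array(s["t"])
    return -R.T@t, R.T@np.array([p[0],p[1],1.])
def onplane(s,u,v,z):
    c,d=ray(s,u,v); return c+d*(z-c[2])/d[2]
def bydepth(s,u,v):
    c,d=ray(s,u,v); return c+d*s["depth"][int(v),int(u)]
E
python3 - <<'E'
from h import *
import pickle
o=bot.observe();print(o,bot.pinch_z)
for n in("scene","top"):
    s=bot.snapshot(n);pickle.dump(s,open(n+".pkl","wb"));cv2.imwrite(f"pics/{n}0.png",s["pixels"][...,::-1])
    print(n,-np.array(s["R"]).T@s["t"])
E
```

```text
{'t': 0.0, 'joints': array([ 1.04089220e+00,  3.59488421e-01,  1.51141038e+00, -2.57972804e-06,
        1.27249222e+00, -1.15075226e-01]), 'joint_vel': array([ 0.00126339, -0.00059159,  0.00115558, -0.00043284,  0.00073953,
       -0.00107016]), 'joint_torque': array([-1.18351381e-03, -5.15346336e+01, -2.70736474e+01,  6.69943588e-02,
        3.47962102e-02, -1.66167574e-04]), 'tcp_pos': array([0.24146948, 0.54852507, 0.22182785]), 'tcp_rot': array([[-9.15185505e-01,  4.03031846e-01, -9.06857446e-04],
       [ 4.03032815e-01,  9.15184210e-01, -1.55297615e-03],
       [ 2.04042771e-04, -1.78675457e-03, -9.99998383e-01]]), 'wrist_force': array([-0.50942034, -0.75977478,  0.36732844]), 'wrist_torque': array([-0.04664763, -0.01835891,  0.03457199]), 'grasp_force': 0.0, 'opening': 0.08767689087241154} 0.0187
scene [ 0.85668951 -0.58068083  0.72456266]
top [0.45406748 0.05099387 0.98210781]
```

View pics/top0.png

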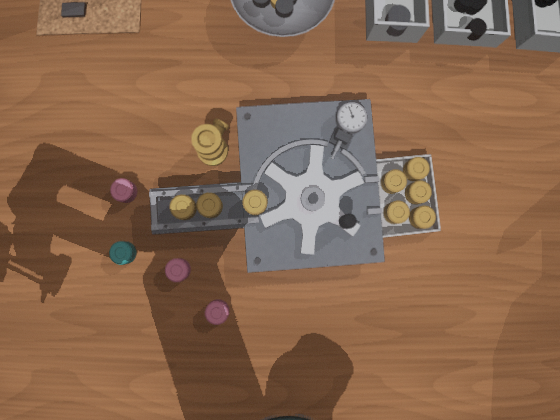

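View pics/scene0.png

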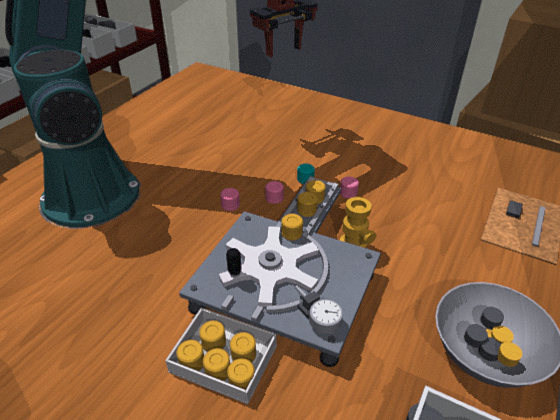

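Top view: hub (312,198), stuck cap (255,202), waiting caps (208,205) and (182,207), knob top (347,220), gauge (351,117), valve (208,140), tray on the right. The scene view shows the same layout. I'll measure these next.

```bash
python3 - <<'E'
from h import *
import pickle
s=pickle.load(open("top.pkl","rb"))
hsv=cv2.cvtColor(s["pixels"],cv2.COLOR_RGB2HSV)
for n,u,v,z in(("hub",312,198,.087),("jam",255,202,.094),("c2",208,205,.094),("c3",182,207,.094),("knob",347,220,.129),("valve",207,139,.116),("gauge",351,117,.093)):
    print(n,onplane(s,u,v,z).round(4),bydepth(s,u,v).round(4))
# world points by depth: cap tops
H,W=s["depth"].shape
K=np.array([[s["fx"],0,s["cx"]],[0,s["fy"],s["cy"]],[0,0,1]])
uu,vv=np.meshgrid(np.arange(W),np.arange(H))
p=cv2.undistortPoints(np.stack([uu,vv],-1).reshape(-1,1,2).astype(float),K,np.array(s["D"]))[:,0]
d=s["depth"].reshape(-1,1)
X=((np.c_[p,np.ones(len(p))]*d-s["t"])@np.array(s["R"])).reshape(H,W,3)
yl=(cv2.inRange(hsv,(15,80,40),(35,255,255))>0)&(abs(X[...,2]-.094)<.006)
n,l,st,c=cv2.connectedComponentsWithStats(yl.astype(np.uint8))
for i in range(1,n):
    if st[i,4]>60: 
        m=l==i; (cx,cy),r=cv2.minEnclosingCircle(np.argwhere(m)[:,::-1].astype(np.float32))
        print("cap",c[i].round(1),st[i,4],r,onplane(s,cx,cy,.094).round(4),np.median(X[m][:,2]).round(4))
dk=(X[...,2]>.115)&(hsv[...,2]<70);sub=np.zeros_like(dk);sub[205:240,330:370]=dk[205:240,330:370]
q=np.argwhere(sub)[:,::-1].astype(np.float32);(cx,cy),r=cv2.minEnclosingCircle(q);print("knob",cx,cy,r,len(q),onplane(s,cx,cy,.129),np.median(X[sub],0))
q=X[(abs(X[...,2]-.087)<.004)];q=q[np.hypot(*(q[:,:2]-onplane(s,312,198,.087)[:2]).T)<.03];print("hub",len(q),q.mean(0),(q.max(0)+q.min(0))/2)
E
python3 - <<'E'
import cv2
cv2.imwrite('pics/crop1.png',cv2.resize(cv2.imread('pics/top0.png')[90:280,140:400],None,fx=3,fy=3,interpolation=cv2.INTER_CUBIC))
E
```

```text
hub [ 0.5354 -0.0358  0.087 ] [ 0.5354 -0.0358  0.0868]
jam [0.5266 0.066  0.094 ] [0.5266 0.066  0.094 ]
c2 [0.5205 0.149  0.094 ] [0.5205 0.149  0.0945]
c3 [0.5165 0.1951 0.094 ] [0.5166 0.1952 0.0931]
knob [ 0.4945 -0.0919  0.129 ] [ 0.4946 -0.0922  0.127 ]
valve [0.6342 0.1506 0.116 ] [0.6358 0.1514 0.1085]
gauge [ 0.6833 -0.1061  0.093 ] [ 0.6837 -0.1063  0.0915]
cap [254.6 201.7] 477 12.419819831848145 [0.5269 0.0667 0.094 ] 0.0941
cap [208.3 204.7] 486 12.606868743896484 [0.5208 0.1483 0.094 ] 0.094
cap [181.6 206.6] 469 12.36584758758545 [0.5172 0.1956 0.094 ] 0.0941
knob 348.5259704589844 220.88961791992188 7.526875972747803 165 [ 0.4930135  -0.09451573  0.129     ] [ 0.49332382 -0.09359645  0.12899575]
hub 167 [ 0.53491314 -0.0363465   0.0856035 ] [ 0.53481187 -0.0369095   0.08680352]
```

View pics/crop1.png

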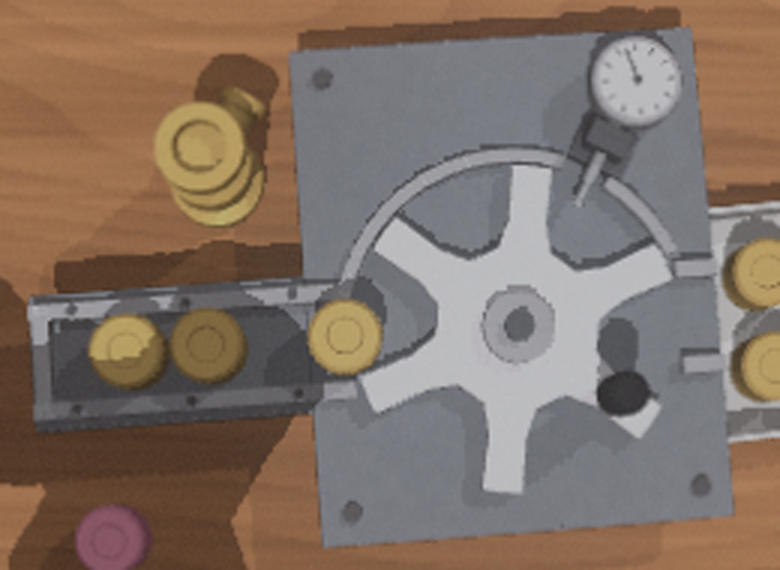

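Stuck cap at lane y = 0.1035, hub at (0.535, -0.036), lane direction (-0.076, 0.997). The knob sits 72 mm out, and the dial is about 10° past 0. Next I move to above the pocket with the fingers shut.

```bash
cat > to.py <<'E'
# usage: to.py indexer_x indexer_y z [lane-align]
from h import *
import sys
from scipy.spatial.transform import Rotation as Ro
hub=np.array([.535,-.0362]);e=np.array([-.0755,.9971]);ex=np.array([e[1],-e[0]])
o=bot.observe();R=o["tcp_rot"];p=o["tcp_pos"]
x,y,z=map(float,sys.argv[1:4])
T=np.r_[hub+x*ex+y*e,z]
xa=np.r_[e,0];za=np.array([0,0,-1.]);Rt=np.c_[xa,np.cross(za,xa),za]
print("t",o["t"],"ind now",(p[:2]-hub)@ex,(p[:2]-hub)@e,p[2],"F",o["wrist_force"].round(1),"open",o["opening"])
print("shift",(R.T@(T-p)/.025).round(2),"turn",(Ro.from_matrix(R.T@Rt).as_rotvec(degrees=True)/5).round(2))
E
python3 -m pendant '[[[-1,-0.8,0],[0,0,1],0],[[-3,-2.2,0],[0,0,2.5],0],[[-5,-3.8,0],[0,0,4],0],[[-6.3,-4.8,0],[0,0,5],0],[[-7.6,-5.8,0],[0,0,6],0],[[-8.9,-6.8,0],[0,0,7],0],[[-10.2,-7.8,0],[0,0,8],0],[[-11.5,-8.8,0],[0,0,9],0],[[-12.8,-9.8,0],[0,0,10],0],[[-14.1,-10.8,0],[0,0,11],0],[[-15.4,-11.8,0],[0,0,12],0],[[-16.7,-12.8,0],[0,0,12.4],0]]'; python3 to.py 0 .06 .15
```

```text
t: 1.1
tcp_pos: [0.4781, 0.1173, 0.2225]
tcp_rot: [[-0.069, 0.998, -0.0], [0.998, 0.069, 0.0], [0.0, -0.0, -1.0]]
wrist_force: [-0.2, 0.0, -0.5]
opening: 0.0113
grasp_force: 0.0
t 1.1 ind now -0.04517270777880675 0.15737182414476625 0.2225316424296723 F [-0.2  0.  -0.5] open 0.011294974521013919
shift [-3.88  1.83  2.9 ] turn [-0.   -0.   -0.07]
```

```bash
python3 -m pendant '[[[-1.2,0.6,0.9],[0,0,0],0],[[-2.5,1.2,1.9],[0,0,0],0],[[-3.7,1.8,2.9],[0,0,0],0],[[-3.9,1.8,2.9],[0,0,0],0],[[-3.9,1.8,2.9],[0,0,0],0],[[-3.9,1.8,2.9],[0,0,0],0]]'; python3 to.py 0 .06 .077
python3 - <<'E'
from h import *
a=[cv2.resize(bot.snapshot("top")["pixels"][90:280,140:400],None,fx=2,fy=2),bot.snapshot("wrist")["pixels"][:380,:520]]
cv2.imwrite("pics/a2.png",np.vstack([cv2.resize(a[0],(400,290)),cv2.resize(a[1],(400,292))])[...,::-1])
E
```

```text
t: 1.6
tcp_pos: [0.5292, 0.0256, 0.15]
tcp_rot: [[-0.073, 0.997, -0.002], [0.997, 0.073, 0.001], [0.001, -0.001, -1.0]]
wrist_force: [0.7, -0.7, 0.2]
opening: 0.0009
grasp_force: 0.0
t 1.6 ind now -0.0010682863200597009 0.06208657052874984 0.15002932812546527 F [ 0.7 -0.7  0.2] open 0.0009080251158351077
shift [-0.09  0.05  2.92] turn [-0.02 -0.01 -0.03]
```

View pics/a2.png

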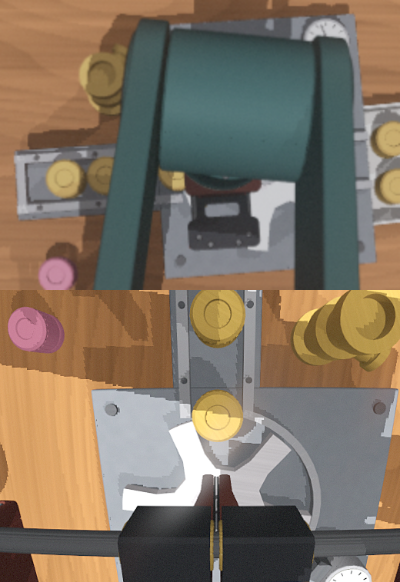

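Top half: the arm covers the dial. Wrist half: the closed fingers at (217,490) point into the pocket behind the stuck cap at (217,415), on the lane's line. Next I go down to just above the dial's top face, then push.

```bash
python3 -m pendant '[[[-0.1,0,0.8],[0,0,0],0],[[-0.2,0,1.6],[0,0,0],0],[[-0.2,0,2.3],[0,0,0],0],[[-0.2,0,2.7],[0,0,0],0],[[-0.2,0,2.9],[0,0,0],0],[[-0.2,0,2.9],[0,0,0],0],[[-0.2,0,2.9],[0,0,0],0]]'; python3 to.py 0 .101 .077
```

```text
t: 2.28
tcp_pos: [0.5306, 0.021, 0.0784]
tcp_rot: [[-0.075, 0.997, 0.001], [0.997, 0.075, -0.0], [-0.0, 0.001, -1.0]]
wrist_force: [0.6, -0.7, 0.9]
opening: 0.0007
grasp_force: 0.0
t 2.2833 ind now -7.988058099935458e-05 0.057319480734033604 0.07839696134815682 F [ 0.6 -0.7  0.9] open 0.000666701446697871
shift [1.75 0.   0.06] turn [ 0.01  0.   -0.01]
```

Push slowly, then back off and check.

```bash
python3 -m pendant '[[[0.2,0,0.05],[0,0,0],0],[[0.4,0,0.05],[0,0,0],0],[[0.6,0,0.05],[0,0,0],0],[[0.8,0,0.05],[0,0,0],0],[[1.0,0,0.05],[0,0,0],0],[[1.2,0,0.05],[0,0,0],0],[[1.35,0,0.05],[0,0,0],0],[[1.5,0,0.05],[0,0,0],0],[[1.6,0,0.05],[0,0,0],0],[[1.7,0,0.05],[0,0,0],0],[[1.75,0,0.05],[0,0,0],0],[[1.75,0,0.05],[0,0,0],0]]'; python3 to.py 0 .101 .077
python3 - <<'E'
from h import *
s=bot.snapshot("wrist");cv2.imwrite("pics/w3.png",s["pixels"][...,::-1])
E
```

```text
t: 3.28
tcp_pos: [0.5269, 0.0644, 0.0763]
tcp_rot: [[-0.074, 0.997, -0.0], [0.997, 0.074, 0.0], [0.0, -0.0, -1.0]]
wrist_force: [-0.0, -0.7, -0.5]
opening: 0.0004
grasp_force: 0.2
t 3.2833 ind now -0.0005074177581931242 0.10092201166179299 0.07630238167866918 F [-0.  -0.7 -0.5] open 0.0004328268155007827
shift [ 0.    0.02 -0.03] turn [-0.   -0.   -0.02]
```

View pics/w3.png

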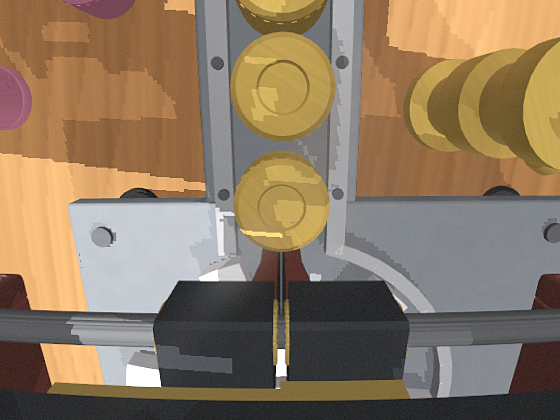

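The stuck cap, centred at (282,201), is in the lane, with a gap to cap 2 at (283,86). I'll measure it.

```bash
python3 - <<'E'
from h import *
hub=np.array([.535,-.0362]);e=np.array([-.0755,.9971]);ex=np.array([e[1],-e[0]])
s=bot.snapshot("wrist")
for u,v in((282,201),(283,86)):
    P=onplane(s,u,v,.094);print(P,(P[:2]-hub)@ex,(P[:2]-hub)@e,bydepth(s,u,v))
E
python3 to.py -.0464 -.0551 .15
```

```text
[0.52394529 0.10133823 0.094     ] -0.0006385160516475131 0.13797399575195782 [0.52397768 0.10094513 0.09248933]
[0.52070046 0.14981153 0.094     ] -0.00021420040527100719 0.18655170763930595 [0.52069873 0.14993467 0.09237973]
t 3.3833 ind now -0.0007002810920264373 0.10084856252425216 0.07620214114961635 F [ 0.  -0.1  0.5] open 0.00034223503470149437
shift [-6.24 -1.82 -2.95] turn [-0.01 -0.01 -0.02]
```

```bash
python3 -m pendant '[[[-0.3,0,-1],[0,0,0],0],[[-0.6,0,-2.2],[0,0,0],0.3],[[-1.5,-0.3,-3.5],[0,0,0],0.6],[[-2.8,-0.7,-3.8],[0,0,0],0.6],[[-4.1,-1.1,-3.8],[0,0,0],0.6],[[-5.3,-1.6,-3.8],[0,0,0],0.6],[[-6,-1.8,-3.8],[0,0,0],0.6],[[-6.2,-1.8,-3.8],[0,0,0],0.6],[[-6.2,-1.8,-3.8],[0,0,0],0.6],[[-6.2,-1.8,-3.8],[0,0,0],0.6]]'; python3 to.py -.0464 -.0551 .087
python3 - <<'E'
from h import *
import pickle
s=bot.snapshot("wrist");cv2.imwrite("pics/w4.png",s["pixels"][...,::-1]);pickle.dump(s,open("w4.pkl","wb"))
E
```

```text
t: 4.22
tcp_pos: [0.4936, -0.0933, 0.1712]
tcp_rot: [[-0.073, 0.997, -0.0], [0.997, 0.073, 0.001], [0.001, -0.0, -1.0]]
wrist_force: [-0.0, -0.5, -0.4]
opening: 0.0523
grasp_force: 0.0
t 4.2167 ind now -0.045556236895952756 -0.05380394088036926 0.17120386884984368 F [-0.  -0.5 -0.4] open 0.0522944437478278
shift [-0.05 -0.03  3.37] turn [-0.   -0.01 -0.03]
```

View pics/w4.png

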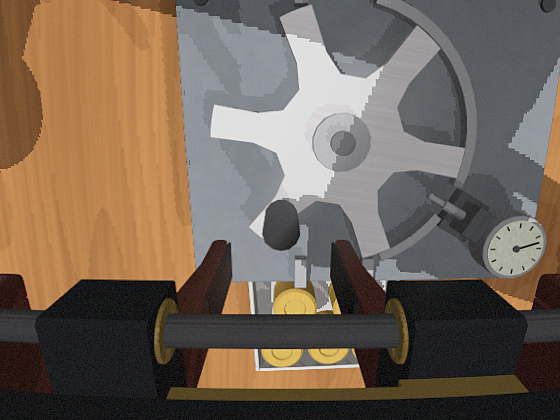

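The knob is at (281,225), between the fingers at (210,290) and (360,290). Hub at (342,142). I'll check the knob's top with one ray and the depth.

```bash
python3 - <<'E'
from h import *
import pickle
hub=np.array([.535,-.0362]);e=np.array([-.0755,.9971]);ex=np.array([e[1],-e[0]])
s=pickle.load(open("w4.pkl","rb"))
k=[];g=s["pixels"].max(2)
for v in range(195,260):
  for u in range(255,310):
    if g[v,u]<75:
        P=bydepth(s,u,v)
        if abs(P[2]-.129)<.004:k.append(P)
k=np.array(k);m=(k.max(0)+k.min(0))/2;print(len(k),k.mean(0),m,np.ptp(k,0))
h=onplane(s,342,142,.087);print("hub",h)
for P in(m,h):print((P[:2]-hub)@ex,(P[:2]-hub)@e)
E
```

```text
798 [ 0.49304411 -0.09473567  0.12837896] [ 0.49288783 -0.09444267  0.12804296] [0.02325044 0.02096262 0.00607463]
hub [ 0.53315668 -0.03546703  0.087     ]
-0.046387370637742224 -0.054894299826434866
-0.001782638949901295 0.0008700176018917195
```

```bash
python3 -m pendant '[[[0,0,0.8],[0,0,0],0.6],[[-0.05,-0.03,1.8],[0,0,0],0.6],[[-0.05,-0.03,2.7],[0,0,0],0.6],[[-0.05,-0.03,3.2],[0,0,0],0.6],[[-0.05,-0.03,3.37],[0,0,0],0.6],[[-0.05,-0.03,3.37],[0,0,0],0.6],[[-0.05,-0.03,3.37],[0,0,0],0.25],[[-0.05,-0.03,3.37],[0,0,0],0.2],[[-0.05,-0.03,3.37],[0,0,0],0.2],[[-0.05,-0.03,3.37],[0,0,0],0.2],[[-0.05,-0.03,3.37],[0,0,0],0.2]]' 15; python3 to.py -.072 0 .087
```

```text
t: 5.18
tcp_pos: [0.4937, -0.0953, 0.0879]
tcp_rot: [[-0.074, 0.997, 0.002], [0.997, 0.074, -0.0], [-0.001, 0.002, -1.0]]
wrist_force: [0.6, 0.8, 2.1]
opening: 0.0259
grasp_force: 15.0
t 5.1833 ind now -0.045642739183684174 -0.05579482794510498 0.08791478116340654 F [0.6 0.8 2.1] open 0.025864808173261686
shift [ 2.23 -1.06  0.03] turn [ 0.02  0.01 -0.02]
```

Gripped at 15 N with the fingers 25.9 mm apart. Now I swing the knob along its arc.

```bash
python3 -m pendant '[[[0.17,-0.18,0],[0,0,0],0.2],[[0.36,-0.36,0],[0,0,0],0.2],[[0.56,-0.52,0],[0,0,0],0.2],[[0.78,-0.66,0],[0,0,0],0.2],[[1.0,-0.78,0],[0,0,0],0.2],[[1.24,-0.88,0],[0,0,0],0.2],[[1.48,-0.95,0],[0,0,0],0.2],[[1.73,-1.01,0],[0,0,0],0.2],[[1.98,-1.05,0],[0,0,0],0.2],[[2.23,-1.06,0],[0,0,0],0.2],[[2.23,-1.06,0],[0,0,0],0.2],[[2.23,-1.06,0],[0,0,0],0.2]]'; python3 to.py -.072 0 .087
```

```text
t: 6.18
tcp_pos: [0.4632, -0.0405, 0.0878]
tcp_rot: [[-0.074, 0.997, 0.002], [0.997, 0.074, 0.0], [0.0, 0.002, -1.0]]
wrist_force: [2.1, -0.3, 7.0]
opening: 0.0258
grasp_force: 15.0
t 6.1833 ind now -0.07194615533070114 0.0011257868669339059 0.08784972226985092 F [ 2.1 -0.3  7. ] open 0.025779849638970294
shift [-0.05 -0.    0.03] turn [ 0.02 -0.   -0.02]
```

```bash
python3 -m pendant '[[[0,0,0],[0,0,0],0.4],[[0,0,0],[0,0,0],0.6],[[0,0,0],[0,0,0],0.6],[[0,0,0],[0,0,0],0.6],[[0,0,-0.8],[0,0,0],0.6],[[0,0,-1.8],[0,0,0],0.6],[[0,0,-2.8],[0,0,0],0.6],[[-1.2,0,-3.8],[0,0,0],0.6],[[-2.4,0,-4.8],[0,0,0],0.6],[[-3.6,0,-5.6],[0,0,0],0.6],[[-4.8,0,-6],[0,0,0],0.6],[[-6,0,-6],[0,0,0],0.6]]'; python3 -m pendant '[[[-1.4,0,0],[0,0,0],0.6],[[-2.8,0,0],[0,0,0],0.6],[[-4.2,0,0],[0,0,0],0.6],[[-5.6,0,0],[0,0,0],0.6],[[-6,0,0],[0,0,0],0.6],[[-6,0,0],[0,0,0],0.6],[[-6,0,0],[0,0,0],0.6]]'
python3 - <<'E'
from h import *
import pickle
hub=np.array([.535,-.0362]);e=np.array([-.0755,.9971]);ex=np.array([e[1],-e[0]])
s=bot.snapshot("top");pickle.dump(s,open("t5.pkl","wb"));cv2.imwrite("pics/t5.png",cv2.resize(s["pixels"][90:280,140:400],None,fx=3,fy=3)[...,::-1])
H,W=s["depth"].shape
yl=cv2.inRange(cv2.cvtColor(s["pixels"],cv2.COLOR_RGB2HSV),(15,80,40),(35,255,255))
for n,lo,hi,z in(("cap",0,0,.094),("knob",0,0,.129)):
    m=np.zeros((H,W),np.uint8)
    for v in range(170,270):
        for u in range(150,400):
            if s["depth"][v,u]>0 and (yl[v,u] if n=="cap" else s["pixels"][v,u].max()<75) and abs(bydepth(s,u,v)[2]-z)<.006:m[v,u]=1
    k,l,st,c=cv2.connectedComponentsWithStats(m)
    for i in range(1,k):
        if st[i,4]>60:
            (a,b),r=cv2.minEnclosingCircle(np.argwhere(l==i)[:,::-1].astype(np.float32));P=onplane(s,a,b,z)[:2]-hub
            print(n,a,b,r,"ind",P@ex,P@e)
E
```

```text
t: 7.18
tcp_pos: [0.4744, -0.193, 0.2398]
tcp_rot: [[-0.074, 0.997, 0.004], [0.997, 0.074, -0.002], [-0.002, 0.003, -1.0]]
wrist_force: [1.6, -0.2, 0.4]
opening: 0.0526
grasp_force: 0.0
t: 7.77
tcp_pos: [0.4838, -0.3399, 0.2364]
tcp_rot: [[-0.073, 0.997, -0.001], [0.997, 0.073, 0.002], [0.002, -0.001, -1.0]]
wrist_force: [-0.1, -0.3, 0.5]
opening: 0.0527
grasp_force: 0.0
cap 237.41082763671875 203.02865600585938 12.46984577178955 ind -0.00041390485699846664 0.13367213887004373
cap 208.4107208251953 204.82737731933594 12.5995454788208 ind -0.00020242412441856712 0.18504485623582412
cap 181.82583618164062 206.62359619140625 12.40402603149414 ind -0.0002507237632299805 0.23228502636666837
knob 316.9615478515625 238.0 7.243228435516357 ind -0.0716552532307375 0.0012185548332835344
```

View pics/t5.png

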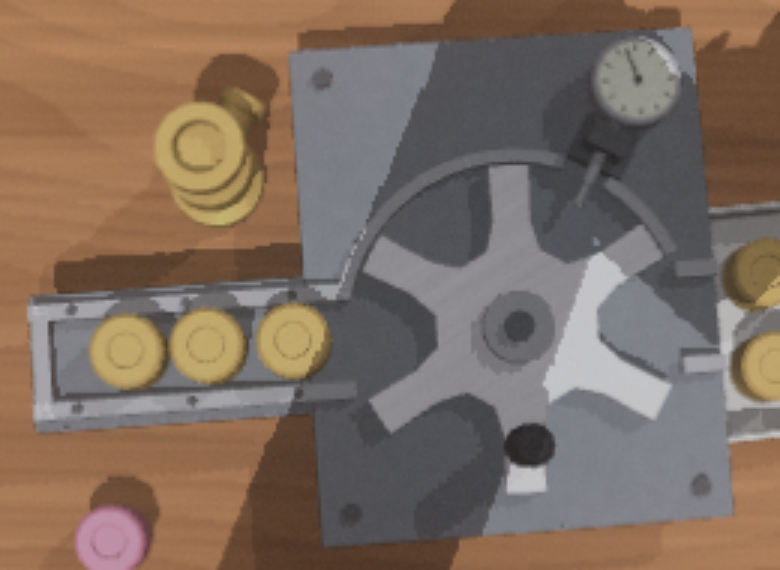

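The picture shows the caps standing in the lane at (127,352), (207,346) and (293,341), and a pocket squarely facing the lane. The knob at (529,445) is at the click to within about 1°, and the arm is clear.

```bash
python3 -c "
from plant import bot
print(bot.sign_off())"
```

```text
the job is handed in; nothing more can be done
None
```

The stuck cap is back up the lane at 134 mm from the dial's axis. The dial is turned clockwise to the next click (within about 1° by the camera) and released, all three caps are standing, and the job is handed in, though the sign-off returned no verdict.

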